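# Clear the microbiology bench after plating

## Task

Clear the bench after plating: stand each amber bottle in the rack well that fits it (the thick stock bottle in the wide well, the slim dropper bottle in the narrow one), lay the larger agar plate flat on the steel incubator tray with the smaller plate squarely on top of it, and stand the used sample jar on the floor of the grey washing-up tub. Keep everything upright and set it down gently without dropping it, and leave the spirit burner and the timer where they are.

Things in the scene. Friction and masses are not known exactly. Their poses are not given: they have to be found in the camera images.
- stock_bottle: Amber glass stock bottle, the thicker of the two amber bottles: round body 48 mm in diameter, straight from the bottom up to 62 mm, a short shoulder, then a black screw cap 38 mm in diameter from 74 mm to the top at 92 mm; about 160 g. Stands upright on the bench. Its origin is the centre of its underside, z up. 
- dropper_bottle: Amber glass dropper bottle, the slim one: round body 33 mm in diameter, straight from the bottom up to 58 mm, then a black cap 20 mm in diameter (64 to 80 mm) with a thin dark rubber bulb to the top at 98 mm; about 70 g. Stands upright on the bench. Its origin is the centre of its underside, z up. 
- large_plate: The larger closed agar plate: a flat clear round dish with tan agar inside, 60 mm in diameter, 15 mm high, about 35 g, flat on both faces; lid and base stay together. Lies flat on the bench. Its origin is the centre of its underside, z up. 
- small_plate: The smaller closed agar plate: same kind of clear dish with tan agar, 35 mm in diameter, 11 mm high, about 16 g, flat on both faces. Lies flat on the bench. Its origin is the centre of its underside, z up. 
- sample_jar: Used sample jar: squat clear glass jar with a flat aluminium screw lid and a narrow paper label, body 52 mm in diameter, lid 53 mm in diameter from 46 mm to the top at 58 mm; about 110 g. Stands upright on the bench. Its origin is the centre of its underside, z up. 
- rack: White plastic bottle rack, fixed to the bench: block 150 mm (its x) by 80 mm (its y) by 28 mm high with two round wells 22 mm deep (well floor 6 mm above the bench). The wide well, 64 mm in diameter, is centred at its x = -36 mm, y = 0; the narrow well, 48 mm in diameter, at its x = +44 mm, y = 0. Both are empty at the start. Its origin is the centre of its underside, z up. 
- tray: Shallow stainless steel incubator tray, fixed to the bench: 150 mm (its x) by 120 mm (its y) over its walls, plus a rolled lip of 6 mm all round; rim 10 mm high, walls 3 mm thick, flat floor 3 mm above the bench. Empty at the start. Its origin is the centre of its underside, z up. 
- tub: Grey plastic washing-up tub, fixed to the bench: 155 mm (its x) by 122 mm (its y) over its walls, plus an outer lip of 6 mm all round; walls 50 mm high and 4 mm thick, flat floor 4 mm above the bench. Empty at the start. Its origin is the centre of its underside, z up. 
- burner: Bystander: glass spirit burner, unlit, with a green snuffer cap; 70 mm in diameter, 72 mm high, stands loose on the bench among the things. Its origin is the centre of its underside, z up. 
- timer: Bystander: white bench timer lying flat and loose among the things, 62 by 62 mm, 18 mm high. Its origin is the centre of its underside, z up. 

How it is judged:
By the outcome, as a careful person would: the job done as asked, in the order asked, and still so for the second after the job is handed in, with the robot touching nothing.
It also fails if it takes over 120 s, if anything falls off the work surface, if the arm or the gripper's body presses on something with over 40 N, if the wrist force passes 120 N, or if a joint passes its speed limit or range.

## Robot

A 6-joint arm with a two-finger parallel gripper is mounted at the origin on the work surface. World frame = base frame: x ahead of the robot, y to its left, z up, the work surface at z = 0. Lengths are in mm, angles in rad, forces in N, time in s.
With the tool pointing down it reaches from about 350 to 875 mm from the base axis. Payload 4.2 kg.
Tool frame: the origin (TCP) lies between the finger pads; the fingertips stand 25 mm ahead of it and the grasp point (between the pads) lies 6 mm ahead of it; z points along the fingers, y is the line along which they close (so a half turn about z gives the same grasp; the last joint's range is limited). The gripper opens to 85 mm and grips with 20 to 120 N. Pads are 22 mm wide; open, the fingers measure 114 mm over their backs; the gripper's body (76 mm by 85 mm) begins 54 mm behind the grasp point. The pads swing forward as they close: fully open they stand 13 mm farther back than shut.
Start: joints at [1.558, 0.385, 0.008, 0, -1.194, -0.259], TCP at [167.759, 602.043, 223.412] pointing down, gripper open.
Joint ranges: [-3.14, 3.14], [-1.21, 2.06], [-1.07, 1.41], [-3.16, 2.05], [-2.99, -0.16], [-3.1, 3.1]. Speed limits (rad/s): [2.79, 2.79, 3.14, 3.14, 3.14, 3.14].

## Interface

Orientations are given as a unit quaternion [x, y, z, w].
In Python, from bench import arm gives the robot as it stands.
- The arm moves only by the shell command python3 -m pendant 'ROWS'. ROWS is JSON, a list of rows, each a list of 7 numbers: the shift along the tool's x, y, z in m, then the turn, a rotation vector about the tool's x, y, z in degrees, then the finger opening in m, from 0 to 0.0854. In form: [[x, y, z, wx, wy, wz, fingers], ...]. A call has 1 to 12 rows; each row shifts and turns the commanded pose from where the row before left it, along the tool's axes as they then stand; what a row does not reach is not made up. A row lasts 1/10 s, in which the tool goes at most 50 mm and 8.59 degrees, less where a joint would pass 70% of its speed; a pose out of reach is approached as far as the arm can. A call is refused whole if a number of a shift passes 0.05 or a number of a turn 8.59, either way. A call with a gripper value outside its range is refused whole. The fingers move at their own pace and stop on an object; the grip force is fixed at half the most. Time passes only in rows, so rows that do not move let the fingers close. It gives the time, the measured TCP pose, the force, the opening and the grip force at its end, in the units of the state.
- arm.read_state(): the state, without advancing time (a new reading comes with each control period).
- arm.get_image(name): name is "side" or "top"; returns a dict with "image" (400x640x3 uint8, red, green, blue), "fx", "fy", "cx", "cy" (pixels), "k1" (the pictures are not rectified: a ray, as slopes to the right and down, at radius r is drawn at 1 + k1 r^2 times it, then the intrinsics apply), "xyz" and "rotation" of the camera in the world. Camera axes: x right, y down, z forward; pixel columns grow to the right and rows downward; lengths in mm; the calibration is good to about 2 mm. A picture is of the moment at which its call begins. There is no depth.
- arm.job_done(): hands the job in; it is judged then, once.
The state is a dict: "clock": time; "joints": joint angles; "joint_vel": joint speeds; "joint_efforts": joint torques, N m; "position": TCP position; "ee_rot": TCP orientation; "contact_force": force on the tool from outside, world axes, zero at the start; "wrist_torque": the same for the moment, N m; "gripper_width": finger opening in mm; "grasp_force": force on a finger pad.
Only numpy, scipy, OpenCV 4.12 (cv2) and the standard library are available. Lean on these libraries where they do the work, as an engineer would, in place of code of your own. Each camera call takes 0.05 s, during which the arm holds its last target. There are 200 camera calls.

## Working session

There is one attempt and no reset: what is moved stays moved. The work goes in short steps, Python scripts to look and compute and a shell command to move; the robot and the scene stay as the last step left them, time stands still between calls to the robot, and variables do not carry over. Pictures are saved under pics/ and viewed, at most 14 in all, crops included, and the job is handed in when it is done.

```bash
mkdir -p pics; ls
python3 - <<'E'
from bench import arm
import cv2,json
for n in("top","side"):
    d=arm.get_image(n); cv2.imwrite(f"pics/{n}0.png",d.pop("image")[:,:,::-1]); print(n,d)
print(arm.read_state())
E
```

```text
pics
top {'fx': 490.6859606349014, 'fy': 490.6859606349014, 'cx': 319.2352170315507, 'cy': 196.72533217666646, 'k1': 0.04076689275093003, 'xyz': array([ 349.80864367,  -13.22366774, 1158.28094458]), 'rotation': array([ 0.70559016, -0.7045384 ,  0.04864882, -0.05832201])}
side {'fx': 509.1073960472413, 'fy': 509.1073960472413, 'cx': 321.47224951707096, 'cy': 197.6783023878562, 'k1': -0.11334545551027968, 'xyz': array([  46.32565771, -777.51603997,  912.31020586]), 'rotation': array([ 0.88707686, -0.23877276,  0.10410693, -0.38110885])}
{'clock': 0.1, 'joints': array([ 1.55759598e+00,  3.85462839e-01,  6.76766241e-03, -4.16871747e-04,
       -1.19400144e+00, -2.58612710e-01]), 'joint_vel': array([ 2.07493752e-03, -1.74886596e-03,  2.96587803e-03,  3.37002340e-03,
       -3.99260213e-04, -8.01780476e-05]), 'joint_efforts': array([-1.11073063e-03, -3.93319702e+01,  1.88929921e+01,  4.19797540e+00,
       -2.59665117e-03,  4.78796352e-06]), 'position': array([167.6364957 , 601.54447206, 222.44585679]), 'ee_rot': array([ 9.90768030e-01, -1.35564638e-01, -7.59877157e-05,  9.66715400e-04]), 'contact_force': array([0.08962508, 0.47933926, 0.7788148 ]), 'wrist_torque': array([-0.01056938, -0.0457812 ,  0.01643351]), 'grasp_force': 0.0, 'gripper_width': 85.13087825320514}
```

View pics/top0.png

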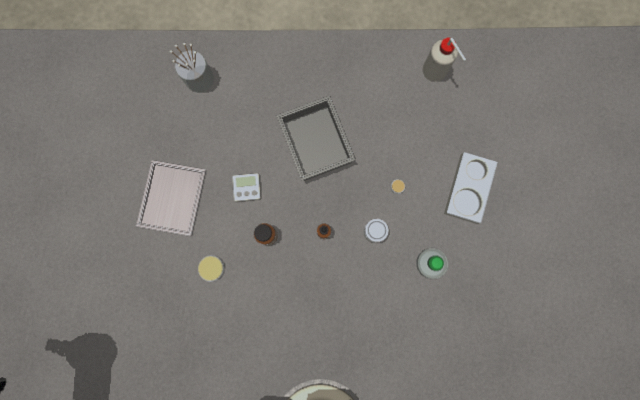

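View pics/side0.png

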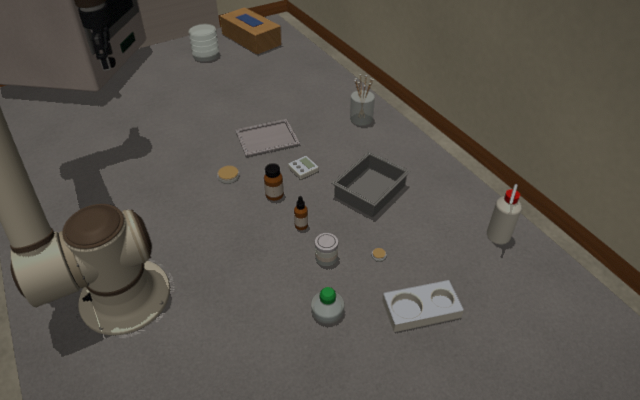

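```bash
cat > h.py <<'E'
import numpy as np,cv2
from scipy.spatial.transform import Rotation as R
from bench import arm
def grab(n,f=None):
    d=arm.get_image(n)
    if f: cv2.imwrite(f"pics/{f}.png",d["image"][:,:,::-1])
    return d
def K(d): return np.array([[d["fx"],0,d["cx"]],[0,d["fy"],d["cy"]],[0,0,1]])
def pt(d,px,z):
    px=np.array(px,float).reshape(-1,1,2)
    s=cv2.undistortPoints(px,K(d),np.array([d["k1"],0,0,0.]))[:,0]
    v=R.from_quat(d["rotation"]).apply(np.c_[s,np.ones(len(s))])
    return d["xyz"]+v*((z-d["xyz"][2])/v[:,2])[:,None]
def proj(d,p):
    c=R.from_quat(d["rotation"]).inv()
    q=c.apply(np.atleast_2d(p)-d["xyz"])
    return cv2.projectPoints(q,np.zeros(3),np.zeros(3),K(d),np.array([d["k1"],0,0,0.]))[0][:,0]
def blob(m,roi):
    x0,y0,x1,y1=roi
    z=np.zeros(m.shape,np.uint8); z[y0:y1,x0:x1]=m[y0:y1,x0:x1]
    c=max(cv2.findContours(z,cv2.RETR_EXTERNAL,cv2.CHAIN_APPROX_NONE)[0],key=cv2.contourArea)
    return cv2.convexHull(c)[:,0].astype(float)
E
python3 - <<'E'
from h import *
d=grab("top")
im=d["image"].astype(int); hsv=cv2.cvtColor(d["image"],cv2.COLOR_RGB2HSV).astype(int)
S,V=hsv[...,1],hsv[...,2]
def circ(n,m,roi,z,D):
    h=blob(m,roi); w=pt(d,h,z)[:,:2].astype(np.float32); c,r=cv2.minEnclosingCircle(w)
    print(n,np.round(c,1),"D",round(2*r,1),"want",D)
circ("large",S>90,(190,245,232,290),11,60)
circ("small",S>90,(385,175,412,198),8,35)
circ("stockcap",(V<48),(250,218,280,248),92,38)
circ("jar",V>125,(360,215,392,246),58,53)
circ("burnercap",(S>150),(420,250,450,280),70,0)
circ("burner",(V>115),(412,245,452,282),30,70)
def rect(n,m,roi,z,w):
    h=pt(d,blob(m,roi),z)[:,:2].astype(np.float32); c,s,a=cv2.minAreaRect(h); print(n,np.round(c,1),np.round(s,1),round(a,1),"want",w)
rect("rack",V>140,(440,145,502,228),28,"150 80")
rect("tray",V>125,(130,155,212,242),10,"162 132")
rect("tub",(V<70)|(V>112),(268,92,362,186),50,"167 134")
rect("timer",V>125,(228,170,266,206),18,"62 62")
print(V[225:240,318:332]); print(V[100:110,60:66])
cv2.imwrite("pics/a.png",cv2.resize(d["image"][90:290,130:330,::-1],None,fx=3,fy=3,interpolation=cv2.INTER_CUBIC))
cv2.imwrite("pics/b.png",cv2.resize(d["image"][90:290,300:510,::-1],None,fx=3,fy=3,interpolation=cv2.INTER_CUBIC))
E
```

```text
large [358.  255.5] D 48.5 want 60
small [ 552.1 -183.6] D 27.7 want 35
stockcap [420.7 113.7] D 3.0 want 38
jar [ 443.3 -124.7] D 95.7 want 53
burnercap [ 370.  -254.1] D 27.0 want 0
burner [ 370.4 -252.5] D 121.6 want 70
rack [ 546.1 -351.5] [ 81.6 151.2] 72.6 want 150 80
tray [522.4 355.9] [211.4 193.4] 2.1 want 162 132
tub [657.2  14.4] [219.2 222.8] 89.9 want 167 134
timer [545.4 174.5] [84.4 87.6] 1.1 want 62 62
[[107 114 107 103  81  79  79  89 103 102  98 104 120 123]
 [107 110 101  83  61  56  56  62  72  84  99  96  92 103]
 [112 102  77  59  52  47  49  47  53  74 100 100  88  89]
 [111  87  59  51  46  47  44  46  47  62  89 104  99  83]
 [107  80  59  49  44  49  49  46  49  64  84 104  98  83]
 [110  86  59  45  39  48  47  37  46  61  79 105  98  80]
 [115  96  60  51  44  44  43  41  48  65  89 107 103  90]
 [114 103  67  58  54  50  42  48  51  71 104 112 101  84]
 [117 113  98  58  55  58  56  55  56  82 107 105  95  91]
 [107 113 112  99  84  73  70  81 101 106 108 103  86  87]
 [ 91 104 115 110 110 106 105 106 113 113 108 100  95  86]
 [103  96 106 114 113 114 115 112 111 109 102  97  88  86]
 [119 105  91  84  92 100  94  90  84  86  83  85  84  88]
 [122 117 103  93  96  86  93  96  82  86  83  82  98 115]
 [124 121 121 121 112 107 105 113 119 117 113 115 123 130]]
[[120 123 122 124 124 123]
 [121 120 120 122 123 122]
 [122 123 123 122 120 119]
 [121 122 121 120 120 121]
 [122 122 122 123 123 120]
 [122 123 123 124 121 119]
 [122 123 122 123 124 121]
 [122 122 121 121 123 122]
 [122 119 120 121 123 122]
 [124 121 121 121 122 123]]
```

View pics/a.png

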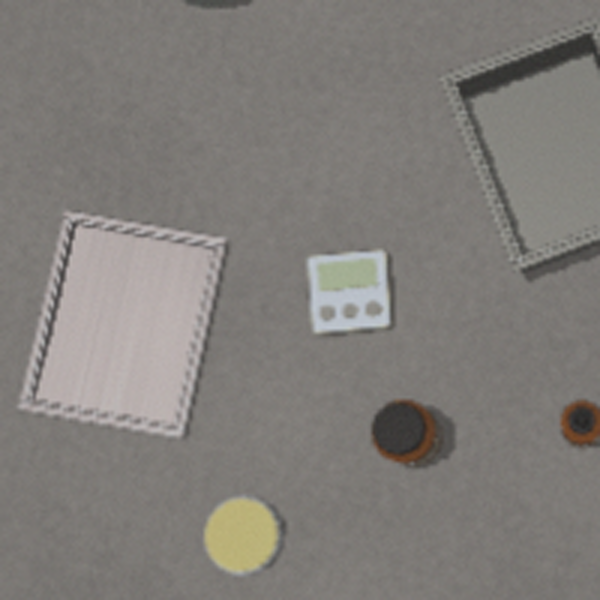

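View pics/b.png

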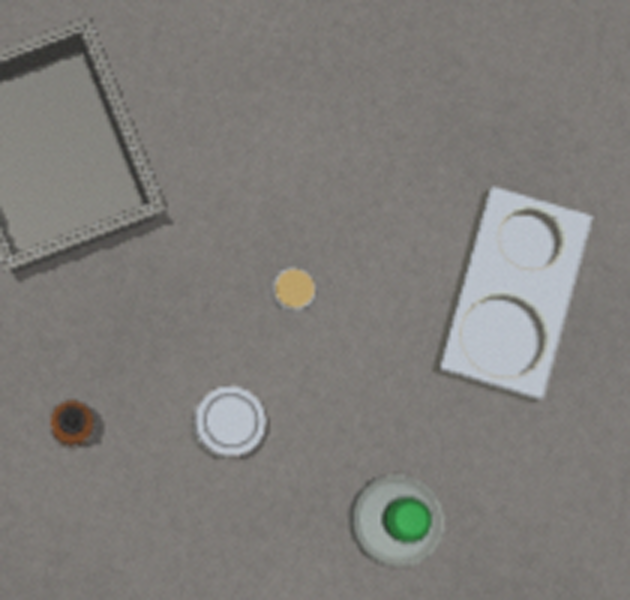

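Run:
```python
from h import *
d=grab("top"); e=grab("side")
def hs(d): 
    h=cv2.cvtColor(cv2.GaussianBlur(d["image"],(3,3),0),cv2.COLOR_RGB2HSV).astype(int); return h[...,1],h[...,2]
S,V=hs(d); S2,V2=hs(e)
def circ(n,d,m,roi,z,D):
    h=blob(m,roi); w=pt(d,h,z)[:,:2].astype(np.float32); c,r=cv2.minEnclosingCircle(w)
    print(n,np.round(c,1),"D",round(2*r,1),"want",D,"px",np.round(h.mean(0)))
circ("large",d,S>50,(190,245,232,290),11,60)
circ("small",d,S>50,(385,175,412,198),8,35)
circ("large side",e,S2>110,(212,160,245,190),11,60)
circ("small side",e,S2>110,(368,242,392,266),8,35)
circ("stockcap",d,(V<72)&(S<90),(250,218,278,246),92,38)
circ("dropcap",d,(V<72)&(S<110),(314,220,334,242),80,20)
circ("drop",d,(S>60),(314,220,334,242),56,33)
circ("stock",d,(S>60),(250,218,280,248),55,48)
circ("jar",d,V>160,(360,215,392,246),58,53)
circ("jar side",e,V2>150,(310,228,345,252),58,53)
def rect(n,m,roi,z,w):
    h=pt(d,blob(m,roi),z)[:,:2].astype(np.float32); c,s,a=cv2.minAreaRect(h); print(n,np.round(c,1),np.round(s,1),round(a,1),"want",w)
rect("rack",V>150,(440,145,502,228),28,"150 80")
rect("tray",V>148,(130,155,212,242),10,"162 132")
rect("timer",V>150,(228,170,266,206),18,"62 62")
for n,z,c in(("tray",10,[(153.3,161),(205.5,170),(191,235),(137,226)]),("tub",50,[(277.7,116.7),(330,97.3),(354.3,158.5),(303.7,179.3)])):
    p=pt(d,c,z)[:,:2]; print(n,p.mean(0).round(1),[round(np.linalg.norm(p[i]-p[i-1]),1) for i in range(4)],p.round().tolist())
print("wells rim",pt(d,[(300+530/3,90+240/3),(300+503/3,90+337/3)],28).round(1).tolist())
print("burner",pt(d,[(300+397/3,90+520/3)],25).round(1), "sidecaps", pt(e,[(273,168)],92).round(1),pt(e,[(300,200)],98).round(1))
```

```text
large [357.9 255.4] D 56.1 want 60 px [210. 267.]
small [ 551.8 -183.7] D 30.5 want 35 px [398. 186.]
large side [356.7 259.3] D 50.2 want 60 px [228. 173.]
small side [ 549.6 -180.4] D 26.0 want 35 px [379. 253.]
stockcap [433.5 124.2] D 36.2 want 38 px [264. 232.]
dropcap [441.   -8.2] D 17.8 want 20 px [324. 230.]
drop [441.2  -7.7] D 33.8 want 33 px [324. 230.]
stock [434.2 124.8] D 48.0 want 48 px [266. 236.]
jar [ 443.1 -126. ] D 50.8 want 53 px [377. 230.]Traceback (most recent call last):
  File "<stdin>", line 18, in <module>
  File "<stdin>", line 7, in circ
  File "h.py", line 21, in blob
    c=max(cv2.findContours(z,cv2.RETR_EXTERNAL,cv2.CHAIN_APPROX_NONE)[0],key=cv2.contourArea)
ValueError: max() iterable argument is empty
```

```bash
python3 -m pendant '[[0,0,0,0,0,-7.8,0.07],[0,0,0,0,0,-7.75,0.07],[0,0,0,0,0,0,0.07]]' ; python3 -m pendant '[[0.0222,0.0395,0,0,0,0,0.07],[0.0222,0.0395,0,0,0,0,0.07],[0.0222,0.0395,0,0,0,0,0.07],[0.0222,0.0395,0,0,0,0,0.07],[0.0222,0.0395,0,0,0,0,0.07],[0.0222,0.0395,0,0,0,0,0.07],[0.0222,0.0395,0,0,0,0,0.07],[0.0222,0.0395,0,0,0,0,0.07],[0.0222,0.0395,0,0,0,0,0.07],[0.0222,0.0395,0,0,0,0,0.07],[0.0222,0.0395,0,0,0,0,0.07],[0.0222,0.0395,0,0,0,0,0.07]]'; python3 -m pendant '[[0,0,0,0,0,0,0.07],[0,0,0,0,0,0,0.07]]'
python3 - <<'E'
from h import *
print(arm.read_state()["position"],R.from_quat(arm.read_state()["ee_rot"]).as_matrix().round(3))
d=grab("top","t1"); e=grab("side","s1")
h=cv2.cvtColor(cv2.GaussianBlur(d["image"],(3,3),0),cv2.COLOR_RGB2HSV).astype(int);S,V=h[...,1],h[...,2]
def rect(n,m,roi,z,w):
    h=pt(d,blob(m,roi),z)[:,:2].astype(np.float32); c,s,a=cv2.minAreaRect(h); print(n,np.round(c,1),np.round(s,1),round(a,1),"want",w)
rect("rack",V>150,(440,145,502,228),28,"150 80")
rect("tray",V>148,(130,155,212,242),10,"162 132")
for n,z,c in(("tray",10,[(153.3,161),(205.5,170),(191,235),(137,226)]),("tub",50,[(277.7,116.7),(330,97.3),(354.3,158.5),(303.7,179.3)])):
    p=pt(d,c,z)[:,:2]; print(n,p.mean(0).round(1),[round(np.linalg.norm(p[i]-p[i-1]),1) for i in range(4)],p.round().tolist())
print("wells rim",pt(d,[(300+530/3,90+240/3),(300+503/3,90+337/3)],28).round(1).tolist())
print("side rack corners",pt(e,[(384,293),(457,284),(462,304),(392,324)],28).round(1).tolist())
print("jar side",pt(e,[(326,241)],58).round(1),"stock cap side",pt(e,[(272,168)],92).round(1))
E
```

```text
clock: 0.55
position: [167.7, 601.9, 223.2]
ee_rot: [1.0, -0.0, -0.0, 0.0]
contact_force: [-0.2, 0.5, 0.6]
gripper_width: 70.0
grasp_force: 0.0
clock: 1.75
position: [434.5, 126.2, 223.8]
ee_rot: [1.0, -0.002, 0.0, -0.0]
contact_force: [1.1, 0.5, -0.7]
gripper_width: 70.2
grasp_force: 0.0
clock: 1.95
position: [434.3, 126.9, 223.4]
ee_rot: [1.0, -0.003, -0.0, -0.0]
contact_force: [-0.1, 0.1, -0.0]
gripper_width: 69.7
grasp_force: 0.0
[434.2537447  126.92557932 223.38551723] [[ 1.    -0.006 -0.   ]
 [-0.006 -1.     0.   ]
 [-0.    -0.    -1.   ]]
rack [ 546.2 -351.7] [ 81.3 150.9] 72.6 want 150 80
tray [517.  347.1] [182.9 193.5] 90.0 want 162 132
tray [522.6 351.9] [np.float64(158.8), np.float64(127.4), np.float64(157.8), np.float64(128.9)] [[611.0, 400.0], [590.0, 275.0], [434.0, 303.0], [455.0, 430.0]]
tub [658.    9.2] [np.float64(161.5), np.float64(131.3), np.float64(157.6), np.float64(126.4)] [[709.0, 100.0], [756.0, -23.0], [608.0, -79.0], [559.0, 38.0]]
wells rim [[585.4, -364.1, 28.0], [509.3, -340.2, 28.0]]
side rack corners [[484.8, -292.4, 28.0], [635.1, -353.9, 28.0], [609.8, -399.4, 28.0], [454.6, -363.5, 28.0]]
jar side [[ 439.6 -126.5   58. ]] stock cap side [[430.9 124.6  92. ]]
```

View pics/s1.png

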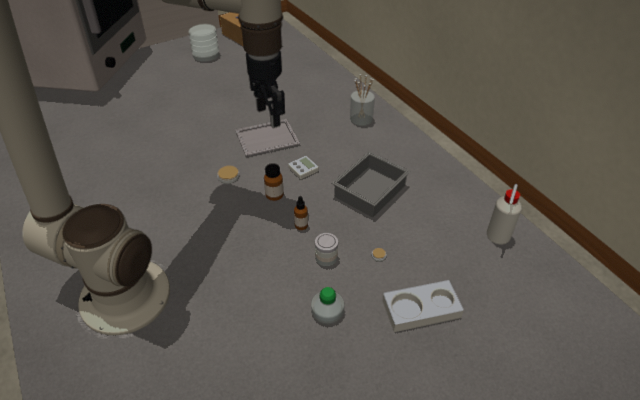

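```bash
python3 -m pendant '[[-0.001,0.0025,0.035,0,0,0,0.07],[0,0,0.035,0,0,0,0.07],[0,0,0.035,0,0,0,0.07],[0,0,0.03,0,0,0,0.07],[0,0,0.02,0,0,0,0.07],[0,0,0.018,0,0,0,0.07],[0,0,0,0,0,0,0.07],[0,0,0,0,0,0,0.04],[0,0,0,0,0,0,0.04],[0,0,0,0,0,0,0.04],[0,0,0,0,0,0,0.04],[0,0,0,0,0,0,0.04]]'; python3 -m pendant '[[0,0,0,0,0,0,0.04],[0,0,0,0,0,0,0.04],[0,0,0,0,0,0,0.04]]'
```

```text
clock: 3.25
position: [433.8, 126.2, 52.1]
ee_rot: [1.0, 0.0, 0.001, -0.001]
contact_force: [-2.2, -0.5, 6.7]
gripper_width: 42.1
grasp_force: 58.2
clock: 3.55
position: [433.8, 126.2, 52.1]
ee_rot: [1.0, 0.0, 0.001, -0.001]
contact_force: [-2.2, 0.5, 7.0]
gripper_width: 42.0
grasp_force: 58.2
```

Run:
```python
from h import *
e=grab("side"); cv2.imwrite("pics/s2.png",cv2.resize(e["image"][90:240,190:390,::-1],None,fx=4,fy=4,interpolation=cv2.INTER_CUBIC))
```

```text
(no output)
```

View pics/s2.png

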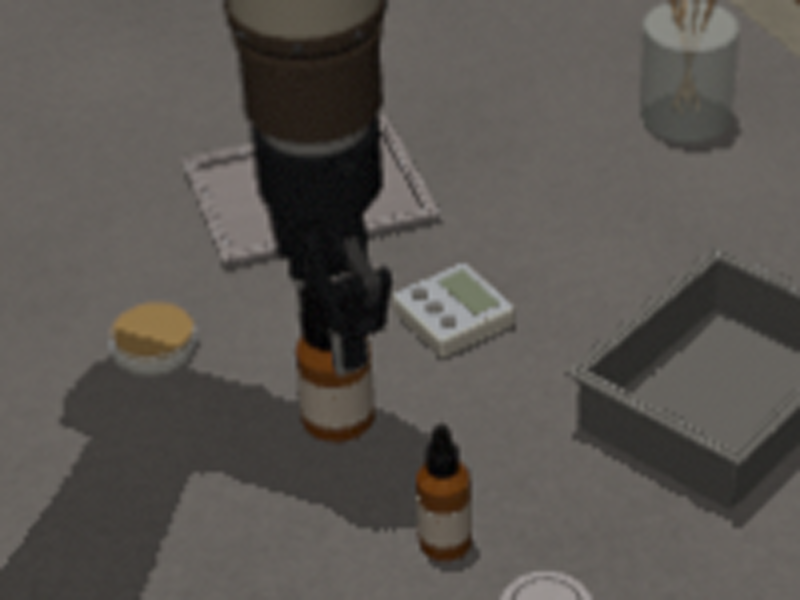

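Run:
```python
from h import *
e=grab("side")
px=[(190+350/4,90+370/4)]
for z in (20,30,40,50,60): print(z,pt(e,px,z).round(1))
for z in (0,27,45,62,74,92): print(z,proj(e,[[433.5,124.5-24,z],[433.5,100,z]]).round(1)[0], ((proj(e,[[433.5,100,z]])-[190,90])*4).round())
print(arm.read_state()["wrist_torque"])
```

```text
20 [[451.  143.3  20. ]]
30 [[446.5 133.   30. ]]
40 [[442.  122.6  40. ]]
50 [[437.4 112.3  50. ]]
60 [[432.9 102.   60. ]]
0 [279.3 200. ] [[357. 441.]]
27 [278.7 192.4] [[355. 410.]]
45 [278.3 187.2] [[354. 389.]]
62 [277.9 182.2] [[352. 369.]]
74 [277.7 178.6] [[351. 355.]]
92 [277.3 173.1] [[349. 333.]]
[0.10972044 0.61544308 0.02462006]
```

Run:
```python
from h import *
e=grab("side")
for z in (180,190,200,210,220,230,240): print(z,proj(e,[[434,127-40,z],[434,127+40,z]]).round(1).tolist())
im=cv2.imread("pics/s1.png"); cv2.imwrite("pics/s1c.png",cv2.resize(im[50:150,220:320],None,fx=6,fy=6,interpolation=cv2.INTER_CUBIC))
```

```text
180 [[277.9, 147.7], [263.3, 130.3]]
190 [[277.7, 144.3], [263.0, 126.9]]
200 [[277.5, 140.9], [262.7, 123.6]]
210 [[277.2, 137.4], [262.4, 120.1]]
220 [[277.0, 133.9], [262.0, 116.7]]
230 [[276.7, 130.3], [261.7, 113.2]]
240 [[276.5, 126.7], [261.4, 109.6]]
```

View pics/s1c.png

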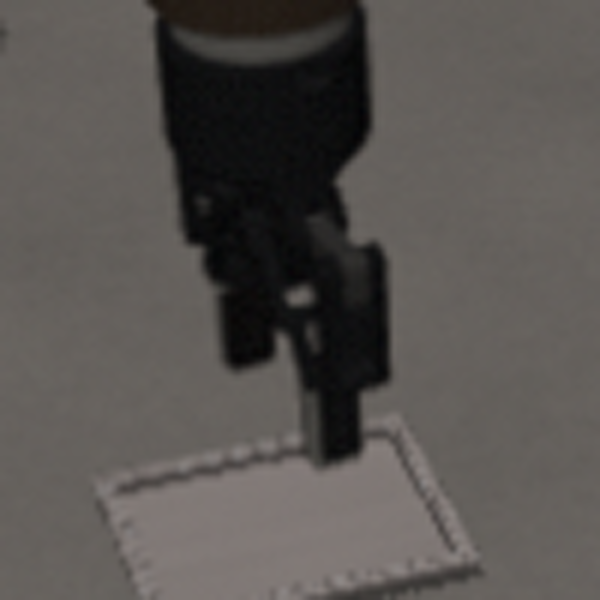

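```bash
python3 -m pendant '[[0,0,0,0,0,0,0.07],[0,0,0,0,0,0,0.07],[0,0,0,0,0,0,0.07],[0,0,0,0,0,0,0.07],[0,0,0,0,0,0,0.07]]'
python3 - <<'E'
from h import *
d=grab("top");h=cv2.cvtColor(cv2.GaussianBlur(d["image"],(3,3),0),cv2.COLOR_RGB2HSV)
e=grab("side"); cv2.imwrite("pics/s3.png",cv2.resize(e["image"][110:230,220:350,::-1],None,fx=4,fy=4,interpolation=cv2.INTER_CUBIC))
E
python3 -m pendant '[[0,0,0.01,0,0,0,0.07],[0,0,0.01,0,0,0,0.07],[0,0,0,0,0,0,0.07],[0,0,0,0,0,0,0.07]]'
```

```text
clock: 4.2
position: [432.9, 125.4, 50.3]
ee_rot: [1.0, -0.0, -0.0, 0.0]
contact_force: [-0.5, -0.1, 0.3]
gripper_width: 69.4
grasp_force: 0.0
clock: 4.7
position: [432.6, 125.2, 29.7]
ee_rot: [1.0, -0.0, -0.001, 0.001]
contact_force: [0.4, -1.2, -0.8]
gripper_width: 69.9
grasp_force: 0.0
```

View pics/s3.png

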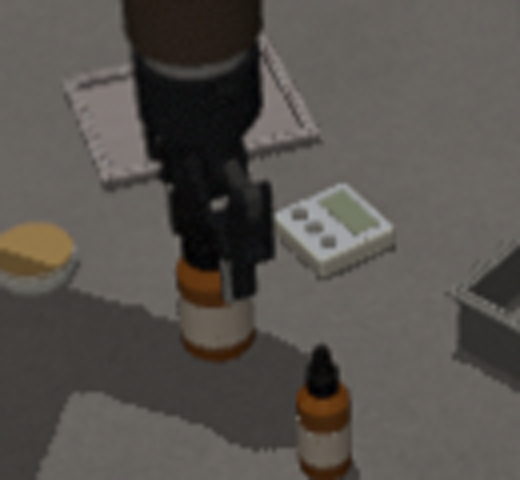

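```bash
python3 -m pendant '[[0,0,0.004,0,0,0,0.07],[0,0,0.004,0,0,0,0.07],[0,0,0,0,0,0,0.07],[0,0,0,0,0,0,0.04],[0,0,0,0,0,0,0.04],[0,0,0,0,0,0,0.04],[0,0,0,0,0,0,0.04],[0,0,0,0,0,0,0.04]]'
```

```text
clock: 5.5
position: [433.4, 125.7, 22.8]
ee_rot: [1.0, -0.0, 0.001, -0.0]
contact_force: [-0.2, 0.8, 4.4]
gripper_width: 46.5
grasp_force: 62.0
```

```bash
python3 -m pendant '[[0,0,-0.01,0,0,0,0.04],[0,0,-0.02,0,0,0,0.04],[0,0,-0.03,0,0,0,0.04],[0,0,-0.03,0,0,0,0.04],[0,0,-0.02,0,0,0,0.04],[0,0,-0.01,0,0,0,0.04],[0,0,0,0,0,0,0.04]]'; python3 -m pendant '[[0.003,0.0188,0,0,0,0,0.04],[0.0064,0.0388,0,0,0,0,0.04],[0.0064,0.0388,0,0,0,0,0.04],[0.0064,0.0388,0,0,0,0,0.04],[0.0064,0.0388,0,0,0,0,0.04],[0.0064,0.0388,0,0,0,0,0.04],[0.0064,0.0388,0,0,0,0,0.04],[0.0064,0.0388,0,0,0,0,0.04],[0.0064,0.0388,0,0,0,0,0.04],[0.0064,0.0388,0,0,0,0,0.04],[0.0064,0.0388,0,0,0,0,0.04],[0.0064,0.0388,0,0,0,0,0.04]]';python3 -m pendant '[[0.0034,0.02,0,0,0,0,0.04],[0,0,0,0,0,0,0.04],[0,0,0,0,0,0,0.04]]'
python3 - <<'E'
from h import *
e=grab("side"); cv2.imwrite("pics/s4.png",cv2.resize(e["image"][150:350,300:500,::-1],None,fx=3,fy=3,interpolation=cv2.INTER_CUBIC))
E
```

```text
clock: 6.2
position: [433.2, 125.7, 143.5]
ee_rot: [1.0, -0.0, 0.001, -0.001]
contact_force: [-0.0, 0.3, -1.3]
gripper_width: 46.2
grasp_force: 61.8
clock: 7.4
position: [505.1, -321.3, 140.0]
ee_rot: [1.0, -0.0, -0.002, -0.001]
contact_force: [-0.0, 0.5, -2.1]
gripper_width: 46.2
grasp_force: 61.9
clock: 7.7
position: [508.3, -339.8, 140.1]
ee_rot: [1.0, -0.001, -0.002, -0.001]
contact_force: [-0.7, 0.0, -2.0]
gripper_width: 46.7
grasp_force: 62.0
```

View pics/s4.png

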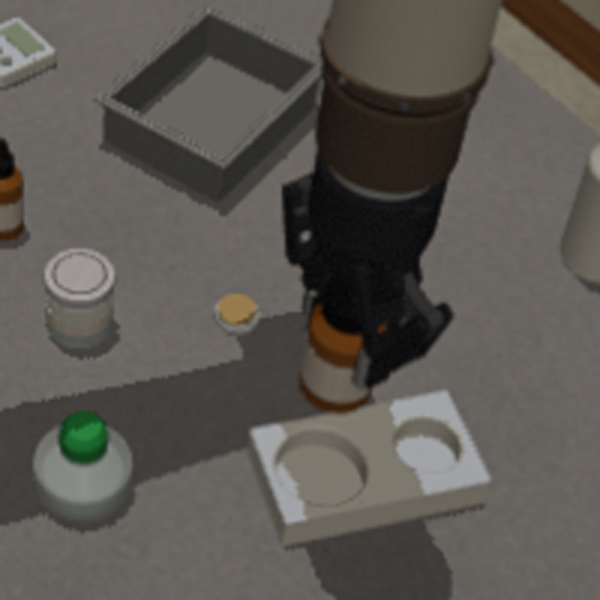

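```bash
python3 -m pendant '[[0.002,0.0005,0.03,0,0,0,0.04],[0,0,0.03,0,0,0,0.04],[0,0,0.015,0,0,0,0.04],[0,0,0,0,0,0,0.04],[0,0,0,0,0,0,0.04]]'
python3 - <<'E'
from h import *
e=grab("side");d=grab("top")
print(pt(e,[(412.3,281)],117).round(1))
a=cv2.resize(e["image"][230:350,360:490,::-1],None,fx=3,fy=3,interpolation=cv2.INTER_CUBIC)
b=cv2.resize(d["image"][130:250,430:560,::-1],None,fx=3,fy=3,interpolation=cv2.INTER_CUBIC)
cv2.imwrite("pics/s5.png",np.hstack([a,b]))
for z in(42,28): print(z,(proj(e,[[510.5,-340.5,z]])-[360,230])*3)
E
```

```text
clock: 8.25
position: [511.9, -340.0, 67.8]
ee_rot: [1.0, 0.001, -0.0, 0.0]
contact_force: [-0.1, -0.5, -1.1]
gripper_width: 46.2
grasp_force: 62.0
[[ 504.8 -345.9  117. ]]
42 [[144.57027263 210.65286259]]
28 [[142.05602714 222.37196178]]
```

View pics/s5.png

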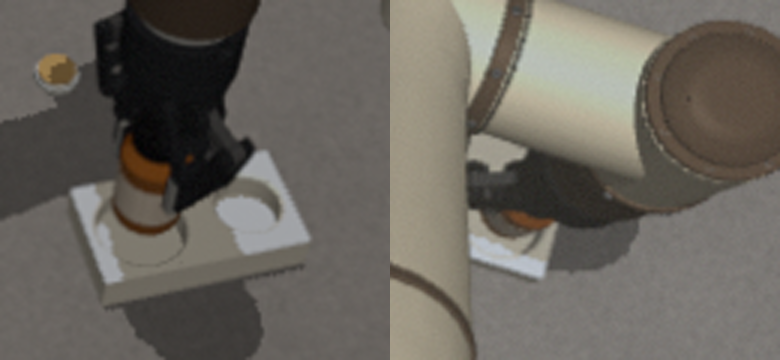

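```bash
python3 -m pendant '[[0,0,0.012,0,0,0,0.04],[0,0,0.012,0,0,0,0.04],[0,0,0.006,0,0,0,0.04],[0,0,0,0,0,0,0.04],[0,0,0.003,0,0,0,0.04],[0,0,0.003,0,0,0,0.04],[0,0,0,0,0,0,0.04],[0,0,0,0,0,0,0.04]]';python3 - <<'E'
from h import *
e=grab("side")
a=cv2.resize(e["image"][230:350,360:490,::-1],None,fx=4,fy=4,interpolation=cv2.INTER_CUBIC)
cv2.imwrite("pics/s6.png",a)
E
```

```text
clock: 9.15
position: [511.7, -340.7, 31.5]
ee_rot: [1.0, -0.0, 0.0, 0.0]
contact_force: [-0.2, 0.3, -1.4]
gripper_width: 46.6
grasp_force: 62.0
```

View pics/s6.png

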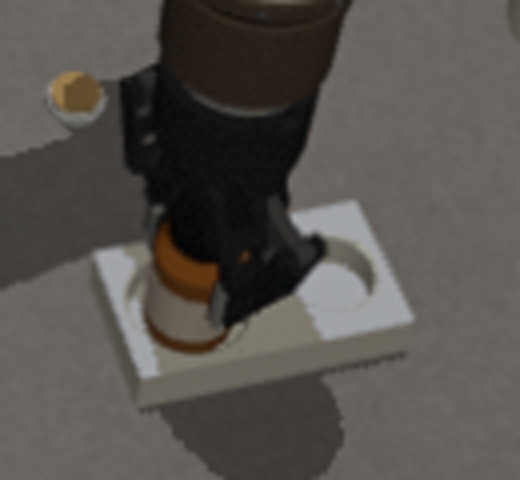

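```bash
python3 -m pendant '[[0,0,0.0015,0,0,0,0.04],[0,0,0,0,0,0,0.04]]';python3 -m pendant '[[0,0,0.001,0,0,0,0.04],[0,0,0,0,0,0,0.04]]';python3 -m pendant '[[0,0,0.001,0,0,0,0.04],[0,0,0,0,0,0,0.04]]'
```

```text
clock: 9.4
position: [511.5, -340.6, 29.9]
ee_rot: [1.0, -0.0, -0.0, -0.0]
contact_force: [0.5, 0.6, -1.2]
gripper_width: 46.4
grasp_force: 62.0
clock: 9.6
position: [511.6, -340.7, 28.9]
ee_rot: [1.0, -0.0, 0.0, 0.0]
contact_force: [0.0, -0.4, -1.4]
gripper_width: 46.3
grasp_force: 62.2
clock: 9.8
position: [511.7, -340.7, 28.9]
ee_rot: [1.0, -0.0, 0.0, 0.0]
contact_force: [-2.6, 1.9, 4.4]
gripper_width: 46.1
grasp_force: 62.7
```

```bash
python3 -m pendant '[[0,0,0,0,0,0,0.062],[0,0,0,0,0,0,0.062],[0,0,0,0,0,0,0.062],[0,0,0,0,0,0,0.062],[0,0,-0.01,0,0,0,0.062],[0,0,-0.02,0,0,0,0.062],[0,0,-0.03,0,0,0,0.062],[0,0,-0.035,0,0,0,0.062],[0,0,0,0,0,0,0.062]]';python3 -m pendant '[[-0.0071,-0.0333,0,0,0,0,0.055],[-0.0071,-0.0333,0,0,0,0,0.055],[-0.0071,-0.0333,0,0,0,0,0.055],[-0.0071,-0.0333,0,0,0,0,0.055],[-0.0071,-0.0333,0,0,0,0,0.055],[-0.0071,-0.0333,0,0,0,0,0.055],[-0.0071,-0.0333,0,0,0,0,0.055],[-0.0071,-0.0333,0,0,0,0,0.055],[-0.0071,-0.0333,0,0,0,0,0.055],[-0.0071,-0.0333,0,0,0,0,0.055],[0,0,0,0,0,0,0.055],[0,0,0,0,0,0,0.055]]';python3 - <<'E'
from h import *
e=grab("side");d=grab("top")
b=cv2.resize(d["image"][130:280,420:520,::-1],None,fx=3,fy=3,interpolation=cv2.INTER_CUBIC)
a=cv2.resize(e["image"][230:380,370:480,::-1],None,fx=3,fy=3,interpolation=cv2.INTER_CUBIC)
cv2.imwrite("pics/s7.png",np.hstack([a,b]))
E
```

```text
clock: 10.7
position: [515.0, -342.5, 129.5]
ee_rot: [1.0, 0.0, 0.005, 0.003]
contact_force: [0.5, -0.4, 1.2]
gripper_width: 62.0
grasp_force: 0.0
clock: 11.9
position: [440.8, -7.1, 123.3]
ee_rot: [1.0, 0.001, 0.0, -0.0]
contact_force: [-0.3, 0.1, 0.2]
gripper_width: 54.8
grasp_force: 0.0
```

View pics/s7.png

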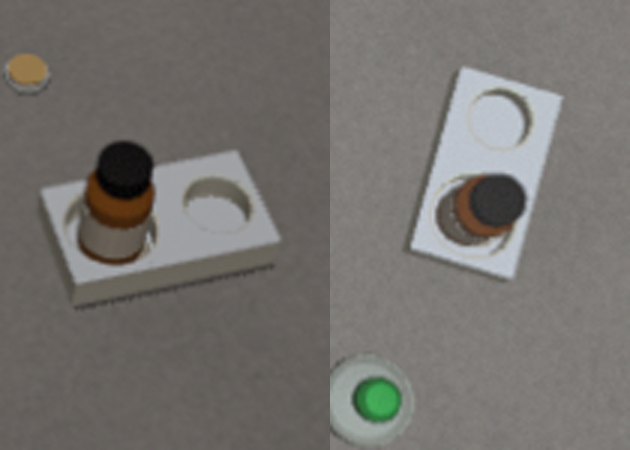

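```bash
python3 -m pendant '[[0,0.0007,0.02,0,0,0,0.055],[0,0,0.025,0,0,0,0.055],[0,0,0.025,0,0,0,0.055],[0,0,0.015,0,0,0,0.055],[0,0,0.01,0,0,0,0.055],[0,0,0.004,0,0,0,0.055],[0,0,0,0,0,0,0.055],[0,0,0,0,0,0,0.055]]'; python3 -m pendant '[[0,0,0,0,0,0,0.025],[0,0,0,0,0,0,0.025],[0,0,0,0,0,0,0.025],[0,0,0,0,0,0,0.025],[0,0,0,0,0,0,0.025],[0,0,0,0,0,0,0.025]]'
```

```text
clock: 12.8
position: [441.4, -8.4, 24.5]
ee_rot: [1.0, -0.0, 0.001, -0.0]
contact_force: [0.0, 0.2, 0.1]
gripper_width: 55.2
grasp_force: 0.0
clock: 13.4
position: [441.3, -8.1, 24.9]
ee_rot: [1.0, 0.0, 0.001, -0.0]
contact_force: [-1.4, 0.2, 5.2]
gripper_width: 31.2
grasp_force: 59.2
```

```bash
python3 -m pendant '[[0,0,-0.01,0,0,0,0.025],[0,0,-0.02,0,0,0,0.025],[0,0,-0.03,0,0,0,0.025],[0,0,-0.03,0,0,0,0.025],[0,0,-0.02,0,0,0,0.025],[0,0,-0.01,0,0,0,0.025],[0,0,0,0,0,0,0.025]]'; python3 -m pendant '[[0.0061,0.0147,0,0,0,0,0.025],[0.0121,0.0297,0,0,0,0,0.025],[0.0121,0.0297,0,0,0,0,0.025],[0.0121,0.0297,0,0,0,0,0.025],[0.0121,0.0297,0,0,0,0,0.025],[0.0121,0.0297,0,0,0,0,0.025],[0.0121,0.0297,0,0,0,0,0.025],[0.0121,0.0297,0,0,0,0,0.025],[0.0121,0.0297,0,0,0,0,0.025],[0.0121,0.0297,0,0,0,0,0.025],[0.0121,0.0297,0,0,0,0,0.025],[0.0121,0.0297,0,0,0,0,0.025]]';python3 -m pendant '[[0.0061,0.0147,0,0,0,0,0.025],[0,0,0,0,0,0,0.025],[0,0,0,0,0,0,0.025]]'
```

```text
clock: 14.1
position: [441.3, -8.1, 145.3]
ee_rot: [1.0, -0.0, 0.002, -0.001]
contact_force: [0.6, 0.2, -0.6]
gripper_width: 31.4
grasp_force: 59.4
clock: 15.3
position: [579.2, -350.6, 141.3]
ee_rot: [1.0, -0.0, -0.002, -0.001]
contact_force: [1.1, 0.6, -0.7]
gripper_width: 31.2
grasp_force: 59.5
clock: 15.6
position: [584.8, -364.0, 141.6]
ee_rot: [1.0, -0.001, -0.002, -0.001]
contact_force: [0.3, 0.3, -1.1]
gripper_width: 31.3
grasp_force: 59.5
```

```bash
python3 -m pendant '[[0.0015,0.0005,0.025,0,0,0,0.025],[0,0,0.03,0,0,0,0.025],[0,0,0.02,0,0,0,0.025],[0,0,0.005,0,0,0,0.025],[0,0,0,0,0,0,0.025],[0,0,0,0,0,0,0.025]]'
python3 - <<'E'
from h import *
e=grab("side")
h=cv2.cvtColor(e["image"],cv2.COLOR_RGB2HSV).astype(int)
p=arm.read_state()["position"]; print(p)
b=[p[0],p[1],p[2]-24.9]
q=proj(e,[b,[587,-364.5,28]]);print("base px expected, well px",q.round(1).tolist())
x,y=q[0].astype(int); m=(h[...,1]>120)&(h[...,0]<20)
ys,xs=np.where(m[y-60:y+25,x-25:x+25]); ys+=y-60; xs+=x-25
k=ys>ys.max()-4; print("amber lowest row",ys.max(),"cols",xs[k].min(),xs[k].max(),"all",xs.min(),xs.max(),ys.min())
E
```

```text
clock: 16.2
position: [588.2, -364.9, 65.3]
ee_rot: [1.0, 0.0, 0.001, 0.001]
contact_force: [-0.0, 0.1, -0.6]
gripper_width: 31.0
grasp_force: 59.5
[ 588.36457686 -365.10491679   65.68596828]
base px expected, well px [[444.8, 293.2], [443.0, 296.8]]
amber lowest row 300 cols 419 449 all 419 452 271
```

```bash
python3 -m pendant '[[-0.001,0,0.012,0,0,0,0.025],[0,0,0.012,0,0,0,0.025],[0,0,0.005,0,0,0,0.025],[0,0,0,0,0,0,0.025],[0,0,0.0025,0,0,0,0.025],[0,0,0,0,0,0,0.025]]';python3 -m pendant '[[0,0,0.0015,0,0,0,0.025],[0,0,0,0,0,0,0.025]]';python3 -m pendant '[[0,0,0.001,0,0,0,0.025],[0,0,0,0,0,0,0.025]]'
```

```text
clock: 16.85
position: [586.4, -365.0, 32.3]
ee_rot: [1.0, -0.0, -0.0, -0.0]
contact_force: [0.4, -0.4, -0.9]
gripper_width: 31.4
grasp_force: 59.5
clock: 17.05
position: [586.5, -365.1, 31.1]
ee_rot: [1.0, -0.0, 0.0, 0.0]
contact_force: [-0.5, 0.3, 0.4]
gripper_width: 31.3
grasp_force: 59.6
clock: 17.25
position: [586.6, -365.1, 31.0]
ee_rot: [1.0, -0.0, 0.0, 0.0]
contact_force: [-1.6, 1.6, 6.1]
gripper_width: 31.1
grasp_force: 60.0
```

```bash
python3 -m pendant '[[0,0,0,0,0,0,0.046],[0,0,0,0,0,0,0.046],[0,0,0,0,0,0,0.046],[0,0,0,0,0,0,0.046],[0,0,-0.01,0,0,0,0.046],[0,0,-0.02,0,0,0,0.046],[0,0,-0.03,0,0,0,0.046],[0,0,-0.04,0,0,0,0.046],[0,0,0,0,0,0,0.046]]';python3 -m pendant '[[-0.0143,-0.0388,0,0,0,0,0.075],[-0.0143,-0.0388,0,0,0,0,0.075],[-0.0143,-0.0388,0,0,0,0,0.075],[-0.0143,-0.0388,0,0,0,0,0.075],[-0.0143,-0.0388,0,0,0,0,0.075],[-0.0143,-0.0388,0,0,0,0,0.075],[-0.0143,-0.0388,0,0,0,0,0.075],[-0.0143,-0.0388,0,0,0,0,0.075]]';python3 -m pendant '[[-0.0143,-0.0388,0,0,0,0,0.075],[-0.0143,-0.0388,0,0,0,0,0.075],[-0.0143,-0.0388,0,0,0,0,0.075],[-0.0143,-0.0388,0,0,0,0,0.075],[-0.0143,-0.0388,0,0,0,0,0.075],[-0.0143,-0.0388,0,0,0,0,0.075],[-0.0143,-0.0388,0,0,0,0,0.075],[-0.0143,-0.0388,0,0,0,0,0.075],[0,0,0,0,0,0,0.075],[0,0,0,0,0,0,0.075]]'
python3 - <<'E'
from h import *
e=grab("side","s8");d=grab("top","t8")
h=cv2.cvtColor(cv2.GaussianBlur(e["image"],(3,3),0),cv2.COLOR_RGB2HSV).astype(int)
# dropper label/amber in rack
m=(h[...,1]>110)&(h[...,0]<20)
b=blob(m,(425,250,465,310)); print("amber",b.min(0),b.max(0)); print("dropper exp base/62mm",proj(e,[[586.6,-365.1,28],[586.6,-365.1,64],[586.6,-365.1,104]]).round(1).tolist())
h=cv2.cvtColor(cv2.GaussianBlur(d["image"],(3,3),0),cv2.COLOR_RGB2HSV).astype(int);S,V=h[...,1],h[...,2]
print("drop bulb/cap top",pt(d,blob((V<72)&(S<110),(455,150,500,186)),86).mean(0).round(1))
# tray edges via saturation/pinkness: interior fill
r=d["image"].astype(int); pk=cv2.GaussianBlur((r[...,0]-r[...,1]).astype(np.float32),(3,3),0)
print("pink",pk[200,150:195:6].round(1),"bg",pk[140,150:195:6].round(1))
E
```

```text
clock: 18.15
position: [590.1, -367.1, 138.2]
ee_rot: [1.0, 0.001, 0.006, 0.003]
contact_force: [0.7, -0.4, -0.1]
gripper_width: 46.2
grasp_force: 0.0
clock: 18.95
position: [471.6, -53.2, 130.6]
ee_rot: [1.0, -0.0, 0.001, -0.0]
contact_force: [0.7, 0.6, -0.0]
gripper_width: 75.1
grasp_force: 0.0
clock: 19.95
position: [357.4, 256.7, 130.2]
ee_rot: [1.0, 0.001, 0.0, -0.0]
contact_force: [0.9, -0.5, -0.3]
gripper_width: 75.0
grasp_force: 0.0
amber [437. 283.] [452. 297.]
dropper exp base/62mm [[443.1, 297.1], [446.1, 286.9], [449.6, 274.9]]
drop bulb/cap top [ 585.  -360.5   86. ]
pink [10.1 10.1  9.1  9.7  9.   9.8  9.3 10. ] bg [3.9 3.4 3.4 4.1 3.8 3.  4.4 3.6]
```

```bash
python3 -m pendant '[[0,0,0.025,0,0,0,0.075],[0,0,0.035,0,0,0,0.075],[0,0,0.03,0,0,0,0.075],[0,0,0.02,0,0,0,0.075],[0,0,0.01,0,0,0,0.075],[0,0,0.005,0,0,0,0.075],[0,0,0.003,0,0,0,0.075],[0,0,0,0,0,0,0.075],[0,0,0,0,0,0,0.075]]'; python3 -m pendant '[[0,0,0.0025,0,0,0,0.068],[0,0,0,0,0,0,0.068],[0,0,0.002,0,0,0,0.068],[0,0,0,0,0,0,0.068],[0,0,0,0,0,0,0.068]]'
```

```text
clock: 20.95
position: [358.2, 256.4, 2.7]
ee_rot: [1.0, -0.0, 0.001, -0.001]
contact_force: [-0.4, -0.2, 0.3]
gripper_width: 75.1
grasp_force: 0.0
clock: 21.45
position: [357.8, 255.9, -2.6]
ee_rot: [1.0, -0.0, -0.0, 0.0]
contact_force: [0.3, -0.6, 0.0]
gripper_width: 68.0
grasp_force: 0.0
```

```bash
python3 -m pendant '[[0,0,0.002,0,0,0,0.067],[0,0,0,0,0,0,0.067]]'; python3 -m pendant '[[0,0,0.0015,0,0,0,0.066],[0,0,0,0,0,0,0.066]]';python3 -m pendant '[[0,0,0,0,0,0,0.052],[0,0,0,0,0,0,0.052],[0,0,0,0,0,0,0.052],[0,0,0,0,0,0,0.052]]'
python3 - <<'E'
from h import *
e=grab("side"); cv2.imwrite("pics/s9.png",cv2.resize(e["image"][100:220,170:300,::-1],None,fx=5,fy=5,interpolation=cv2.INTER_CUBIC))
for y in(220,226,287):print(y,[((proj(e,[[357.7,y,z]])[0]-[170,100])*5).round().tolist() for z in(0,5,10,15)])
E
```

```text
clock: 21.65
position: [357.7, 255.7, -4.8]
ee_rot: [1.0, -0.0, -0.0, 0.0]
contact_force: [0.1, -0.1, 0.0]
gripper_width: 67.3
grasp_force: 0.0
clock: 21.85
position: [357.7, 255.7, -6.3]
ee_rot: [1.0, -0.0, -0.0, 0.0]
contact_force: [0.0, 0.9, 0.3]
gripper_width: 65.9
grasp_force: 0.0
clock: 22.25
position: [357.8, 255.8, -5.5]
ee_rot: [1.0, -0.0, 0.0, 0.0]
contact_force: [-1.1, -0.3, 6.5]
gripper_width: 57.3
grasp_force: 62.3
220 [[321.0, 416.0], [320.0, 409.0], [319.0, 402.0], [318.0, 395.0]]
226 [[317.0, 410.0], [316.0, 403.0], [315.0, 396.0], [313.0, 389.0]]
287 [[274.0, 346.0], [273.0, 340.0], [272.0, 333.0], [270.0, 326.0]]
```

View pics/s9.png

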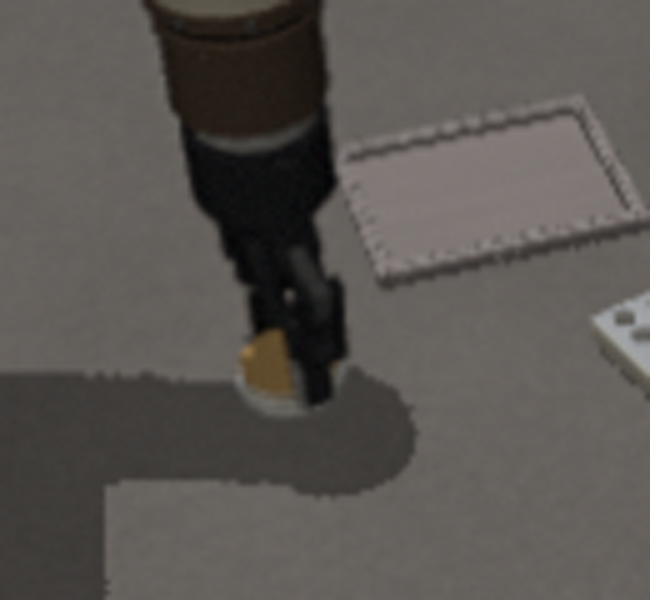

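```bash
python3 -m pendant '[[0,0,-0.005,0,0,0,0.052],[0,0,-0.015,0,0,0,0.052],[0,0,-0.02,0,0,0,0.052],[0,0,-0.01,0,0,0,0.052],[0.0165,-0.0096,0,0,0,0,0.052],[0.033,-0.0192,0,0,0,0,0.052],[0.033,-0.0192,0,0,0,0,0.052],[0.033,-0.0192,0,0,0,0,0.052],[0.033,-0.0192,0,0,0,0,0.052],[0.0165,-0.0096,0,0,0,0,0.052],[0,0,0,0,0,0,0.052],[0,0,0,0,0,0,0.052]]'; python3 -m pendant '[[0,0,0.015,0,0,0,0.052],[0,0,0.015,0,0,0,0.052],[0,0,0.01,0,0,0,0.052],[0,0,0,0,0,0,0.052],[0,0,0,0,0,0,0.052]]'
```

```text
clock: 23.5
position: [522.1, 351.1, 43.0]
ee_rot: [1.0, -0.001, -0.001, 0.001]
contact_force: [-0.6, 0.2, -1.5]
gripper_width: 57.1
grasp_force: 63.9
clock: 24.0
position: [522.6, 351.7, 4.2]
ee_rot: [1.0, 0.0, 0.0, 0.0]
contact_force: [0.5, 1.1, 0.7]
gripper_width: 57.2
grasp_force: 63.9
```

```bash
python3 -m pendant '[[0,0,0.003,0,0,0,0.052],[0,0,0.001,0,0,0,0.052],[0,0,0,0,0,0,0.052]]';python3 -m pendant '[[0,0,0.001,0,0,0,0.052],[0,0,0,0,0,0,0.052]]';python3 -m pendant '[[0,0,0.001,0,0,0,0.052],[0,0,0,0,0,0,0.052]]'
```

```text
clock: 24.3
position: [522.9, 351.8, 0.1]
ee_rot: [1.0, -0.0, 0.0, -0.0]
contact_force: [0.2, -0.8, -0.2]
gripper_width: 57.2
grasp_force: 63.9
clock: 24.5
position: [522.9, 351.8, -1.1]
ee_rot: [1.0, -0.0, 0.0, 0.0]
contact_force: [0.2, 0.3, -0.4]
gripper_width: 56.8
grasp_force: 63.9
clock: 24.7
position: [522.8, 351.7, -2.2]
ee_rot: [1.0, -0.0, -0.0, 0.0]
contact_force: [-0.6, 0.8, -0.9]
gripper_width: 57.4
grasp_force: 63.9
```

```bash
python3 -m pendant '[[0,0,0.0005,0,0,0,0.052],[0,0,0,0,0,0,0.052]]';python3 -m pendant '[[0,0,0.0005,0,0,0,0.052],[0,0,0,0,0,0,0.052]]'
```

```text
clock: 24.9
position: [522.9, 351.8, -2.3]
ee_rot: [1.0, -0.0, 0.0, 0.0]
contact_force: [-1.2, -0.5, 1.6]
gripper_width: 57.3
grasp_force: 64.0
clock: 25.1
position: [522.9, 351.8, -2.4]
ee_rot: [1.0, -0.0, 0.0, 0.0]
contact_force: [-1.0, -0.2, 3.7]
gripper_width: 57.0
grasp_force: 64.5
```

```bash
python3 -m pendant '[[0,0,0,0,0,0,0.074],[0,0,0,0,0,0,0.074],[0,0,0,0,0,0,0.074],[0,0,0,0,0,0,0.074],[0,0,-0.01,0,0,0,0.074],[0,0,-0.03,0,0,0,0.074],[0,0,-0.04,0,0,0,0.074],[0,0,-0.02,0,0,0,0.074],[0,0,0,0,0,0,0.074]]';python3 -m pendant '[[0.002,0.038,0,0,0,0,0.055],[0.002,0.0383,0,0,0,0,0.055],[0.002,0.0383,0,0,0,0,0.055],[0.002,0.0383,0,0,0,0,0.055],[0.002,0.0383,0,0,0,0,0.055],[0.002,0.0383,0,0,0,0,0.055],[0.002,0.0383,0,0,0,0,0.055]]';python3 -m pendant '[[0.002,0.0383,0,0,0,0,0.055],[0.002,0.0383,0,0,0,0,0.055],[0.002,0.0383,0,0,0,0,0.055],[0.002,0.0383,0,0,0,0,0.055],[0.002,0.0383,0,0,0,0,0.055],[0.002,0.0383,0,0,0,0,0.055],[0.002,0.0383,0,0,0,0,0.055],[0,0,0,0,0,0,0.055],[0,0,0,0,0,0,0.055]]'
python3 - <<'E'
from h import *
d=grab("top","t10");e=grab("side","s10");S=cv2.cvtColor(d["image"],cv2.COLOR_RGB2HSV).astype(int)[...,1]
S2=cv2.cvtColor(e["image"],cv2.COLOR_RGB2HSV).astype(int)[...,1]
for T in(60,90):
  w=pt(d,blob(S>T,(140,165,205,235)),14)[:,:2].astype(np.float32); print("large",cv2.minEnclosingCircle(w))
w=pt(e,blob(S2>110,(240,120,298,156)),14)[:,:2].astype(np.float32); print("large side",cv2.minEnclosingCircle(w))
E
```

```text
clock: 26.0
position: [524.9, 353.7, 102.0]
ee_rot: [1.0, 0.0, 0.003, -0.003]
contact_force: [-0.4, 0.6, 0.4]
gripper_width: 73.9
grasp_force: 0.0
clock: 26.7
position: [536.2, 82.4, 96.7]
ee_rot: [1.0, -0.0, -0.0, 0.0]
contact_force: [0.9, -0.7, -0.0]
gripper_width: 54.8
grasp_force: 0.0
clock: 27.6
position: [549.9, -184.7, 96.3]
ee_rot: [1.0, -0.001, -0.001, -0.0]
contact_force: [0.8, -0.2, -0.8]
gripper_width: 55.3
grasp_force: 0.0
large ((523.4142456054688, 353.4200134277344), 27.54192543029785)
large ((523.5416259765625, 352.9919128417969), 26.16103172302246)
large side ((522.4628295898438, 357.0745544433594), 25.829509735107422)
```

```bash
python3 -m pendant '[[0.0019,-0.001,0.02,0,0,0,0.052],[0,0,0.03,0,0,0,0.052],[0,0,0.025,0,0,0,0.052],[0,0,0.015,0,0,0,0.052],[0,0,0.006,0,0,0,0.045],[0,0,0,0,0,0,0.045],[0,0,0,0,0,0,0.045]]'; python3 -m pendant '[[0,0,0.003,0,0,0,0.043],[0,0,0,0,0,0,0.043],[0,0,0,0,0,0,0.043]]'; python3 -m pendant '[[0,0,0.002,0,0,0,0.043],[0,0,0,0,0,0,0.043]]'
```

```text
clock: 28.4
position: [553.4, -182.6, 1.8]
ee_rot: [1.0, 0.0, 0.001, 0.0]
contact_force: [-0.3, 0.7, 0.3]
gripper_width: 45.0
grasp_force: 0.0
clock: 28.7
position: [552.8, -183.2, -1.6]
ee_rot: [1.0, -0.0, 0.0, 0.0]
contact_force: [-0.7, 0.2, 0.9]
gripper_width: 42.8
grasp_force: 0.0
clock: 28.9
position: [552.4, -183.2, -4.2]
ee_rot: [1.0, -0.0, -0.0, -0.0]
contact_force: [-0.1, -0.3, -0.1]
gripper_width: 42.8
grasp_force: 0.0
```

```bash
python3 -m pendant '[[0,0,0.001,0,0,0,0.028],[0,0,0,0,0,0,0.028],[0,0,0,0,0,0,0.028],[0,0,0,0,0,0,0.028],[0,0,0,0,0,0,0.028]]'
```

```text
clock: 29.4
position: [552.7, -183.2, -4.2]
ee_rot: [1.0, -0.0, 0.0, 0.0]
contact_force: [-1.6, 1.3, 5.4]
gripper_width: 31.8
grasp_force: 58.9
```

```bash
python3 -m pendant '[[0,0,-0.005,0,0,0,0.028],[0,0,-0.015,0,0,0,0.028],[0,0,-0.03,0,0,0,0.028],[0,0,-0.03,0,0,0,0.028],[0,0,0,0,0,0,0.028]]';python3 -m pendant '[[-0.002,-0.019,0,0,0,0,0.028],[-0.002,-0.0382,0,0,0,0,0.028],[-0.002,-0.0382,0,0,0,0,0.028],[-0.002,-0.0382,0,0,0,0,0.028],[-0.002,-0.0382,0,0,0,0,0.028],[-0.002,-0.0382,0,0,0,0,0.028],[-0.002,-0.0382,0,0,0,0,0.028],[-0.002,-0.0382,0,0,0,0,0.028]]';python3 -m pendant '[[-0.002,-0.0382,0,0,0,0,0.028],[-0.002,-0.0382,0,0,0,0,0.028],[-0.002,-0.0382,0,0,0,0,0.028],[-0.002,-0.0382,0,0,0,0,0.028],[-0.002,-0.0382,0,0,0,0,0.028],[-0.002,-0.0382,0,0,0,0,0.028],[-0.0017,-0.019,0,0,0,0,0.028],[0,0,0,0,0,0,0.028],[0,0,0,0,0,0,0.028]]'; python3 -m pendant '[[0,0,0.02,0,0,0,0.028],[0,0,0.01,0,0,0,0.028],[0,0,0,0,0,0,0.028],[0,0,0,0,0,0,0.028]]'
```

```text
clock: 29.9
position: [555.8, -183.6, 79.5]
ee_rot: [1.0, 0.0, 0.005, 0.001]
contact_force: [1.3, -0.4, 0.3]
gripper_width: 31.7
grasp_force: 59.5
clock: 30.7
position: [536.0, 104.7, 74.5]
ee_rot: [1.0, -0.0, -0.0, 0.0]
contact_force: [0.3, -0.2, 0.4]
gripper_width: 31.6
grasp_force: 59.5
clock: 31.6
position: [522.5, 350.8, 74.2]
ee_rot: [1.0, -0.0, -0.001, 0.001]
contact_force: [0.5, -0.4, -0.8]
gripper_width: 31.9
grasp_force: 59.5
clock: 32.0
position: [523.4, 350.6, 45.0]
ee_rot: [1.0, -0.001, -0.0, 0.0]
contact_force: [0.5, 0.0, -0.1]
gripper_width: 31.7
grasp_force: 59.5
```

```bash
python3 -m pendant '[[0.0006,-0.0013,0.012,0,0,0,0.028],[0,0,0.01,0,0,0,0.028],[0,0,0.006,0,0,0,0.028],[0,0,0,0,0,0,0.028],[0,0,0,0,0,0,0.028]]';python3 -m pendant '[[0,0,0.0015,0,0,0,0.028],[0,0,0,0,0,0,0.028]]';python3 -m pendant '[[0,0,0.001,0,0,0,0.028],[0,0,0,0,0,0,0.028]]';python3 -m pendant '[[0,0,0.0005,0,0,0,0.028],[0,0,0,0,0,0,0.028]]'
```

```text
clock: 32.5
position: [523.6, 352.8, 16.7]
ee_rot: [1.0, -0.0, -0.0, 0.0]
contact_force: [-0.4, -0.2, -0.2]
gripper_width: 31.3
grasp_force: 59.5
clock: 32.7
position: [523.7, 352.9, 15.6]
ee_rot: [1.0, -0.0, 0.0, -0.0]
contact_force: [-0.0, -0.7, 0.2]
gripper_width: 32.0
grasp_force: 59.5
clock: 32.9
position: [523.6, 352.8, 14.5]
ee_rot: [1.0, -0.0, 0.0, -0.0]
contact_force: [0.6, -0.6, 0.7]
gripper_width: 31.9
grasp_force: 59.5
clock: 33.1
position: [523.6, 352.8, 13.9]
ee_rot: [1.0, -0.0, -0.0, -0.0]
contact_force: [-0.2, -1.1, 0.4]
gripper_width: 32.0
grasp_force: 59.5
```

```bash
python3 -m pendant '[[0,0,0.0005,0,0,0,0.028],[0,0,0,0,0,0,0.028]]';python3 -m pendant '[[0,0,0.0005,0,0,0,0.028],[0,0,0,0,0,0,0.028]]'
```

```text
clock: 33.3
position: [523.7, 352.9, 13.9]
ee_rot: [1.0, -0.0, 0.0, -0.0]
contact_force: [-1.8, -1.5, 3.2]
gripper_width: 31.5
grasp_force: 59.9
clock: 33.5
position: [523.7, 352.8, 13.8]
ee_rot: [1.0, -0.0, 0.0, -0.0]
contact_force: [-2.5, -0.5, 6.5]
gripper_width: 31.3
grasp_force: 60.2
```

```bash
python3 -m pendant '[[0,0,0,0,0,0,0.05],[0,0,0,0,0,0,0.05],[0,0,0,0,0,0,0.05],[0,0,0,0,0,0,0.05],[0,0,-0.01,0,0,0,0.05],[0,0,-0.03,0,0,0,0.05],[0,0,-0.04,0,0,0,0.05],[0,0,-0.02,0,0,0,0.05],[0,0,0,0,0,0,0.05]]';python3 -m pendant '[[-0.0067,0.0398,0,0,0,0,0.075],[-0.0067,0.0398,0,0,0,0,0.075],[-0.0067,0.0398,0,0,0,0,0.075],[-0.0067,0.0398,0,0,0,0,0.075],[-0.0067,0.0398,0,0,0,0,0.075],[-0.0067,0.0398,0,0,0,0,0.075],[-0.0067,0.0398,0,0,0,0,0.075],[-0.0067,0.0398,0,0,0,0,0.075],[-0.0067,0.0398,0,0,0,0,0.075],[-0.0067,0.0398,0,0,0,0,0.075],[-0.0067,0.0398,0,0,0,0,0.075],[-0.0067,0.0398,0,0,0,0,0.075]]';python3 -m pendant '[[0,0,0,0,0,0,0.075],[0,0,0,0,0,0,0.075]]'
python3 - <<'E'
from h import *
d=grab("top","t11");e=grab("side","s11");H=cv2.cvtColor(d["image"],cv2.COLOR_RGB2HSV).astype(int);S=H[...,1]
r=(140,165,205,235)
h=blob(S>60,r);print("large",cv2.minEnclosingCircle(pt(d,h,14)[:,:2].astype(np.float32)))
c=h.mean(0).astype(int);print(c);print(H[c[1]-12:c[1]+13:2,c[0]-14:c[0]+15:2,0]);print(S[c[1]-12:c[1]+13:2,c[0]-14:c[0]+15:2])
E
```

```text
clock: 34.4
position: [525.7, 354.6, 118.0]
ee_rot: [1.0, 0.0, 0.003, -0.003]
contact_force: [-0.4, 0.1, 0.7]
gripper_width: 49.9
grasp_force: 0.0
clock: 35.6
position: [442.2, -126.3, 112.9]
ee_rot: [1.0, -0.0, -0.0, -0.0]
contact_force: [1.8, -0.6, -0.3]
gripper_width: 74.8
grasp_force: 0.0
clock: 35.8
position: [442.6, -125.5, 112.7]
ee_rot: [1.0, -0.001, -0.0, -0.0]
contact_force: [0.5, 0.4, -0.3]
gripper_width: 75.0
grasp_force: 0.0
large ((523.4142456054688, 353.4200134277344), 27.54192543029785)
[170 195]
[[  0 177   3   3   6   5   8   8   3   8   0   6   8   3 177]
 [  3   0   3   5   5   6   8  18  19   7   0   3   5   6   6]
 [  6   6   3   0   8  20  22  22  22  23  22  20 176   0   3]
 [  0   5   3  14  22  22  22  22  22  22  22  22  22   0   3]
 [  9   8   8  22  22  23  22  22  22  20  23  22  22  23   0]
 [  3   3  20  22  22  22  22  23  23  23  21  22  22  23   5]
 [  5   0  21  23  22  23  22  23  22  22  20  22  22  22  30]
 [  5   5  22  21  22  23  22  22  22  23  21  22  22  22  40]
 [  8   8  22  23  23  23  23  22  22  22  21  22  22  22  23]
 [  5   0  22  
[... 357 characters left out ...]
9  14]
 [ 14  14  14  13  22  72  96 105 103  97  79  14  12  12  15]
 [ 14  15  14  31 101 103 101  99 100 104 104  96  20   9  15]
 [ 14  15  15 101 104  68  93  87  54  61 103 102  95   8  15]
 [ 15  15  65 103 102 104 102 101 103  61  72 100 101  38  12]
 [ 16  13  94 101 105 103 103 101 102  99  18 101  99  72   3]
 [ 16  15 103  82 103 101 103 105 101  99  20  99 102  87   7]
 [ 17  15 101  82 103 103 102 101  99  97  15 101 102  65  11]
 [ 15  14  88  98  63 102 104 101 100  28  63 101 100  44   9]
 [ 13  14  16 105  88  37  48  51  23  60 100  98  74   6  13]
 [ 15  14  14  56 106 100  94  92 100  98 102  90  12   9  14]
 [ 15  16  14  11  35  92 103 104 103  98  74   6   7  14  15]]
```

```bash
python3 -m pendant '[[0.0005,0.0005,0.02,0,0,0,0.075],[0,0,0.025,0,0,0,0.075],[0,0,0.02,0,0,0,0.075],[0,0,0.015,0,0,0,0.075],[0,0,0.01,0,0,0,0.075],[0,0,0,0,0,0,0.075],[0,0,0,0,0,0,0.075]]'; python3 -m pendant '[[0,0,0,0,0,0,0.045],[0,0,0,0,0,0,0.045],[0,0,0,0,0,0,0.045],[0,0,0,0,0,0,0.045],[0,0,0,0,0,0,0.045],[0,0,0,0,0,0,0.045]]'
python3 - <<'E'
from h import *
d=cv2.imread("pics/t11.png");e=cv2.imread("pics/s11.png")
D=arm.get_image("top")
S=cv2.cvtColor(D["image"],cv2.COLOR_RGB2HSV).astype(int)[...,1]
out=blob(S>60,(140,165,205,235)); m=np.zeros(S.shape,np.uint8); cv2.fillPoly(m,[out.astype(np.int32)],1); m=cv2.erode(m,np.ones((5,5)))
ys,xs=np.where((m>0)&(S<75)); print(len(xs)); h=np.c_[xs,ys].astype(float)
for z in(24,29): print("ring",z,cv2.minEnclosingCircle(pt(D,h,z)[:,:2].astype(np.float32)))
print(h.min(0),h.max(0))
a=cv2.resize(d[160:240,130:210],None,fx=4,fy=4,interpolation=cv2.INTER_CUBIC);b=cv2.resize(e[100:180,225:305],None,fx=4,fy=4,interpolation=cv2.INTER_CUBIC)
cv2.imwrite("pics/p12.png",np.hstack([a,b]))
E
```

```text
clock: 36.6
position: [444.2, -124.7, 23.2]
ee_rot: [1.0, 0.0, 0.0, 0.0]
contact_force: [-0.1, -0.2, -0.8]
gripper_width: 75.3
grasp_force: 0.0
clock: 37.2
position: [444.3, -125.2, 24.2]
ee_rot: [1.0, 0.0, 0.001, -0.0]
contact_force: [-0.9, 2.6, 5.3]
gripper_width: 50.7
grasp_force: 61.5
64
ring 24 ((522.224609375, 352.4106140136719), 17.923870086669922)
ring 29 ((521.464599609375, 350.7988586425781), 17.844863891601562)
[163. 190.] [177. 204.]
```

```bash
python3 -m pendant '[[0,0,-0.01,0,0,0,0.045],[0,0,-0.02,0,0,0,0.045],[0,0,-0.03,0,0,0,0.045],[0,0,-0.03,0,0,0,0.045],[0,0,-0.01,0,0,0,0.045],[0,0,0,0,0,0,0.045]]';python3 -m pendant '[[0.0119,-0.0075,0,0,0,0,0.045],[0.0237,-0.0149,0,0,0,0,0.045],[0.0237,-0.0149,0,0,0,0,0.045],[0.0237,-0.0149,0,0,0,0,0.045],[0.0237,-0.0149,0,0,0,0,0.045],[0.0237,-0.0149,0,0,0,0,0.045],[0.0237,-0.0149,0,0,0,0,0.045],[0.0237,-0.0149,0,0,0,0,0.045],[0.0237,-0.0149,0,0,0,0,0.045],[0.0119,-0.0075,0,0,0,0,0.045],[0,0,0,0,0,0,0.045],[0,0,0,0,0,0,0.045]]'
python3 - <<'E'
from h import *
e=grab("side")
p=arm.read_state()["position"]
a=e["image"][100:250,310:430,::-1].copy()
a=cv2.resize(a,None,fx=4,fy=4,interpolation=cv2.INTER_CUBIC)
for q in proj(e,[[658,9,50],[p[0],p[1],p[2]-24.2]]): cv2.circle(a,tuple(int(v) for v in (q-[310,100])*4),4,(0,0,255),-1)
cv2.imwrite("pics/s13.png",a)
E
```

```text
clock: 37.85
position: [444.4, -125.2, 124.6]
ee_rot: [1.0, -0.0, 0.002, -0.0]
contact_force: [-0.9, 0.4, -0.8]
gripper_width: 51.0
grasp_force: 62.6
clock: 39.05
position: [656.1, 9.1, 120.4]
ee_rot: [1.0, -0.0, -0.002, 0.0]
contact_force: [0.7, -0.3, -1.3]
gripper_width: 50.6
grasp_force: 62.6
```

View pics/s13.png

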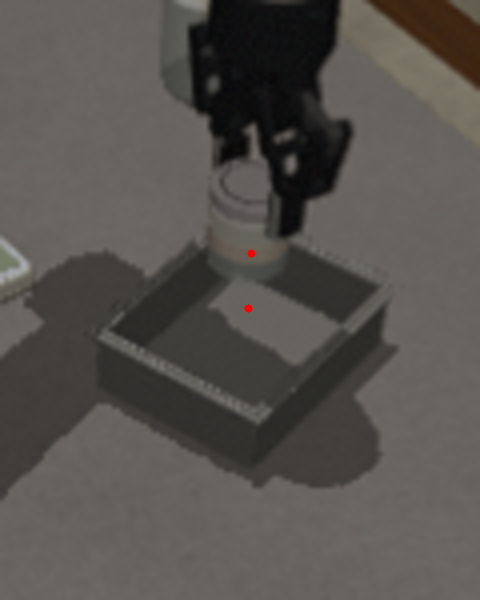

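```bash
python3 -m pendant '[[0.001,0,0.02,0,0,0,0.045],[0,0,0.025,0,0,0,0.045],[0,0,0.02,0,0,0,0.045],[0,0,0.015,0,0,0,0.045],[0,0,0.007,0,0,0,0.045],[0,0,0,0,0,0,0.045],[0,0,0,0,0,0,0.045]]';python3 -m pendant '[[0,0,0.002,0,0,0,0.045],[0,0,0,0,0,0,0.045]]';python3 -m pendant '[[0,0,0.0015,0,0,0,0.045],[0,0,0,0,0,0,0.045]]'
```

```text
clock: 39.8
position: [658.7, 8.8, 36.8]
ee_rot: [1.0, -0.0, 0.001, -0.0]
contact_force: [0.6, 0.6, -1.0]
gripper_width: 51.0
grasp_force: 62.6
clock: 40.0
position: [658.4, 9.0, 34.7]
ee_rot: [1.0, -0.0, 0.001, -0.0]
contact_force: [0.1, 0.1, -1.0]
gripper_width: 51.0
grasp_force: 62.6
clock: 40.2
position: [658.0, 8.9, 32.5]
ee_rot: [1.0, -0.0, 0.0, -0.0]
contact_force: [-1.1, -0.3, -0.4]
gripper_width: 50.9
grasp_force: 62.6
```

```bash
python3 -m pendant '[[0,0,0.002,0,0,0,0.045],[0,0,0,0,0,0,0.045]]';python3 -m pendant '[[0,0,0.001,0,0,0,0.045],[0,0,0,0,0,0,0.045]]';python3 -m pendant '[[0,0,0.001,0,0,0,0.045],[0,0,0,0,0,0,0.045]]'
```

```text
clock: 40.4
position: [657.8, 8.8, 30.1]
ee_rot: [1.0, -0.0, -0.0, 0.0]
contact_force: [-0.9, -0.4, -1.1]
gripper_width: 51.0
grasp_force: 62.6
clock: 40.6
position: [657.9, 8.8, 29.2]
ee_rot: [1.0, -0.0, -0.0, 0.0]
contact_force: [-0.4, 0.0, -0.9]
gripper_width: 51.2
grasp_force: 62.6
clock: 40.8
position: [658.0, 8.9, 28.4]
ee_rot: [1.0, -0.0, -0.0, 0.0]
contact_force: [0.2, 0.2, -1.2]
gripper_width: 51.2
grasp_force: 62.7
```

```bash
python3 -m pendant '[[0,0,0.0007,0,0,0,0.045],[0,0,0,0,0,0,0.045]]';python3 -m pendant '[[0,0,0.0005,0,0,0,0.045],[0,0,0,0,0,0,0.045]]'
```

```text
clock: 41.0
position: [658.1, 8.8, 28.3]
ee_rot: [1.0, -0.0, 0.0, 0.0]
contact_force: [-1.0, -0.6, 3.1]
gripper_width: 51.1
grasp_force: 62.7
clock: 41.2
position: [658.2, 8.9, 28.3]
ee_rot: [1.0, 0.0, 0.0, 0.0]
contact_force: [-3.2, 0.7, 4.6]
gripper_width: 51.1
grasp_force: 62.9
```

Seated on the tub floor; release, retreat and check everything numerically.

```bash
python3 -m pendant '[[0,0,0,0,0,0,0.062],[0,0,0,0,0,0,0.062],[0,0,0,0,0,0,0.062],[0,0,0,0,0,0,0.062],[0,0,-0.01,0,0,0,0.062],[0,0,-0.03,0,0,0,0.062],[0,0,-0.03,0,0,0,0.062],[0,0,-0.04,0,0,0,0.062],[0,0,-0.04,0,0,0,0.062],[0,0,0,0,0,0,0.062]]';python3 -m pendant '[[-0.03,0.015,0,0,0,0,0.062],[-0.03,0.015,0,0,0,0,0.062],[-0.03,0.015,0,0,0,0,0.062],[-0.03,0.015,0,0,0,0,0.062],[-0.03,0.015,0,0,0,0,0.062],[-0.03,0.015,0,0,0,0,0.062],[-0.03,0.015,0,0,0,0,0.062],[0,0,0,0,0,0,0.062],[0,0,0,0,0,0,0.062]]'
python3 - <<'E'
from h import *
d=grab("top","t14");e=grab("side","s14")
def HS(i): 
    h=cv2.cvtColor(cv2.GaussianBlur(i,(3,3),0),cv2.COLOR_RGB2HSV).astype(int); return h[...,1],h[...,2]
S,V=HS(d["image"]);S2,V2=HS(e["image"])
def c(n,d,m,r,z):
    try: o,q=cv2.minEnclosingCircle(pt(d,blob(m,r),z)[:,:2].astype(np.float32)); print(n,np.round(o,1),round(2*q,1))
    except ValueError: print(n,"none")
c("jar top",d,V>135,(295,115,340,165),62); c("jar side",e,V2>130,(345,150,400,195),62)
c("large",d,S>60,(140,165,205,235),14)
c("stockcap",d,(V<72)&(S<90),(455,180,500,215),98); c("dropcap",d,(V<72)&(S<110),(455,150,500,182),86)
c("burnercap",d,S>150,(420,250,450,280),70); c("timer",d,V>150,(228,170,266,206),18)
o=cv2.cvtColor(cv2.imread("pics/top0.png"),cv2.COLOR_BGR2RGB);So,Vo=HS(o)
c("burnercap0",d,So>150,(420,250,450,280),70); c("timer0",d,Vo>150,(228,170,266,206),18)
E
```

```text
clock: 42.2
position: [662.0, 9.1, 185.8]
ee_rot: [1.0, 0.0, 0.007, -0.001]
contact_force: [1.5, 0.2, 1.0]
gripper_width: 62.0
grasp_force: 0.0
clock: 43.1
position: [448.0, -96.4, 178.1]
ee_rot: [1.0, -0.0, 0.001, -0.0]
contact_force: [-0.0, 0.0, 0.1]
gripper_width: 62.1
grasp_force: 0.0
jar top [632.7   8.8] 118.9
jar side [653.4   8.1] 49.8
large [523.5 353.3] 54.9
stockcap [ 511.7 -336.9] 37.4
dropcap [ 585.7 -360.5] 21.2
burnercap [ 369.9 -253.2] 26.0
timer [519.9 173.4] 92.5
burnercap0 [ 369.8 -253.9] 25.0
timer0 [547.9 176.3] 80.7
```

Run:
```python
import cv2,numpy as np
for a,b,r in(("top0","t14",(228,170,266,206)),("side0","s14",(285,150,322,182)),("side0","s14",(305,282,350,328)),("top0","t14",(412,245,452,282))):
    A,B=[cv2.imread(f"pics/{n}.png",0)[r[1]:r[3],r[0]:r[2]].astype(np.float32) for n in(a,b)]
    print(r,cv2.phaseCorrelate(cv2.Laplacian(A,-1),cv2.Laplacian(B,-1)),np.abs(A-B).mean().round(1))
```

```text
(228, 170, 266, 206) ((0.005919591718853923, 0.19445271095430172), 0.4069055557250977) 21.0
(285, 150, 322, 182) ((-0.4749007477489897, -0.4003349276793493), 0.3022581323981285) 34.5
(305, 282, 350, 328) ((0.46391823756297157, -0.11146813556510082), 0.9741106655862596) 9.2
(412, 245, 452, 282) ((0.11511756587596622, 0.07010315122652244), 0.895314652621746) 1.8
```

```bash
python3 -c "
from bench import arm; print(arm.job_done())"
```

```text
the job is handed in; nothing more can be done
None
```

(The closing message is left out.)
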